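# Put the stain bottles away in the pull-out tray in order of height

### The arm

A 6-joint arm with a two-finger parallel gripper is mounted at the origin on the work surface. World frame = base frame: x ahead of the robot, y to its left, z up, the work surface at z = 0. Lengths are in m, angles in rad, forces in N, time in s.
With the tool pointing down it reaches from about 0.15 to 0.775 m from the base axis. Payload 6.1 kg.
Tool frame: the origin (TCP) lies at the very end of the fingers, on their centre line; the grasp point (between the pads) lies 19 mm behind it; z points along the fingers, y is the line along which they close (so a half turn about z gives the same grasp; the last joint's range is limited). The gripper opens to 85 mm and grips with 20 to 120 N. Pads are 22 mm wide; open, the fingers measure 114 mm over their backs; the gripper's body (76 mm by 85 mm) begins 54 mm behind the grasp point. The pads swing forward as they close: fully open they stand 13 mm farther back than shut.
Start: joints at [1.178, 0.126, -0.04, 1.405, 0, 1.571], TCP at [0.201, 0.485, 0.231] pointing down, gripper open.
Joint ranges: [-2.72, 2.72], [-0.95, 1.95], [-1.27, 1.35], [-1.78, 2.02], [-1.46, 1.47], [-3.14, 3.14]. Speed limits (rad/s): [2.39, 2.39, 3.01, 3.14, 3.14, 3.14].

### API

Orientations are given as a unit quaternion [x, y, z, w].
In Python, from plant import ctrl gives the robot as it stands. Calls block until the motion is done:
- ctrl.reach(position, orientation): joint-space move of the TCP to a pose.
- ctrl.move_l(position, frame=None, max_speed=0.15, max_force=None): straight line of the TCP; frame=None keeps the orientation; max_speed is the mean speed in m/s. With max_force (N) it stops when the force on the tool has changed by that much, and returns True; else False.
- ctrl.move_joints(angles): joint-space move.
- ctrl.set_gripper(opening, f_grip=None): finger opening in m; f_grip is the grip in N (None keeps the last); returns when the fingers have stopped.
- ctrl.hold(seconds).
- ctrl.ik(position, orientation): joint angles nearest the present ones, or None.
- ctrl.get_obs(): the state.
- ctrl.capture(name): name is "scene" or "top" or "wrist"; returns a dict with "pixels" (384x512x3 uint8, red, green, blue), "fx", "fy", "cx", "cy" (pixels), "camera_from_world" (4x4, takes a point from world to camera coordinates). Camera axes: x right, y up, looking along -z (the intrinsics and any distortion apply to the point x, -y, -z); pixel columns grow to the right and rows downward; lengths in m; the calibration is good to about 2 mm. The wrist camera is an equidistant fisheye: a pixel r from the principal point sees the ray r / f radians off the axis. A picture is of the moment at which its call begins. There is no depth.
A pose or a line that the arm cannot do raises ctrl.PlanningError and nothing moves.
- ctrl.job_done(): hands the job in; it is judged then, once.
The state is a dict: "t": time; "joint_pos": joint angles; "qvel": joint speeds; "effort": joint torques, N m; "tool_pos": TCP position; "eef_rot": TCP orientation; "ft_force": force on the tool from outside, world axes, zero at the start; "ft_torque": the same for the moment, N m; "opening": finger opening in m; "gripper_force": force on a finger pad.
Only numpy, scipy, OpenCV 4.12 (cv2) and the standard library are available. Lean on these libraries where they do the work, as an engineer would, in place of code of your own. Each camera call takes 0.05 s, during which the arm holds its last target. There are 200 camera calls.

### The job

Put the four amber bottles away in the white pull-out tray, one standing upright in each compartment, in order of height: the shortest next to the handle, rising to the tallest at the back end, so that none hides another when the tray is in the cupboard. They are glass, so do not tip them over and set them down gently; leave the tally counter and the staining jar where they are.

Things in the scene. Friction and masses are not known exactly. Their poses are not given: they have to be found in the camera images.
- bottle_a: Loose round amber glass bottle with paper label and black screw cap, the smallest, about 60 g: body 30 mm across, 62 mm tall over the cap; the cap is 24 mm across and 14 mm tall. Origin: centre of its underside, z up along the bottle. Starts standing on the bench. Same from all sides, so its yaw means nothing.
- bottle_b: Loose round amber glass bottle with paper label and black screw cap, the second smallest, about 110 g: body 38 mm across, 78 mm tall over the cap; the cap is 29 mm across and 15 mm tall. Origin: centre of its underside, z up along the bottle. Starts standing on the bench. Same from all sides, so its yaw means nothing.
- bottle_c: Loose round amber glass bottle with paper label and black screw cap, the second largest, about 190 g: body 46 mm across, 94 mm tall over the cap; the cap is 34 mm across and 16 mm tall. Origin: centre of its underside, z up along the bottle. Starts standing on the bench. Same from all sides, so its yaw means nothing.
- bottle_d: Loose round amber glass bottle with paper label and black screw cap, the largest, about 320 g: body 54 mm across, 110 mm tall over the cap; the cap is 40 mm across and 18 mm tall. Origin: centre of its underside, z up along the bottle. Starts standing on the bench. Same from all sides, so its yaw means nothing.
- place_front: Compartment next to the handle: the front end of the tray. One of four in a fixed white tray, 295 x 80 mm, 40 mm high; a steel bar handle stands 40 mm out of its front end. Inside 70 mm along the row by 74 mm, walls 3 mm thick, rising 35 mm above the dark rubber floor; centres 73 mm apart. Origin: centre of the floor's top, 5 mm over the bench; x along the row away from the handle, z up.
- place_second: Compartment second from the handle. One of four in a fixed white tray, 295 x 80 mm, 40 mm high; a steel bar handle stands 40 mm out of its front end. Inside 70 mm along the row by 74 mm, walls 3 mm thick, rising 35 mm above the dark rubber floor; centres 73 mm apart. Origin: centre of the floor's top, 5 mm over the bench; x along the row away from the handle, z up.
- place_third: Compartment third from the handle. One of four in a fixed white tray, 295 x 80 mm, 40 mm high; a steel bar handle stands 40 mm out of its front end. Inside 70 mm along the row by 74 mm, walls 3 mm thick, rising 35 mm above the dark rubber floor; centres 73 mm apart. Origin: centre of the floor's top, 5 mm over the bench; x along the row away from the handle, z up.
- place_back: Compartment at the back end, farthest from the handle. One of four in a fixed white tray, 295 x 80 mm, 40 mm high; a steel bar handle stands 40 mm out of its front end. Inside 70 mm along the row by 74 mm, walls 3 mm thick, rising 35 mm above the dark rubber floor; centres 73 mm apart. Origin: centre of the floor's top, 5 mm over the bench; x along the row away from the handle, z up.
- tally_counter: Bystander: loose steel hand tally counter lying on its back, 44 mm across and 24 mm high, with a thumb lever standing out 9 mm on its +x side and a small knob 6 mm on its -y side. Origin: centre of its underside.
- staining_jar: Bystander: loose white plastic staining jar with a grey screw lid, foot 56 x 50 mm, 93 mm high. Origin: centre of its underside.

How it is judged:
At the end, for the whole second after the job is handed in: Each bottle stands upright (within 0.1 rad) on the floor of its own compartment (within 5 mm in height and 30 mm of the compartment's centre), the shortest in the front compartment next to the handle, then the second, third and the tallest in the back one, all at rest (horizontal distance between bottle_a and place_front below 0.03 m and z of bottle_a in the frame of place_front between -0.005 and 0.005 m and angle between each of bottle_a, bottle_b, bottle_c, bottle_d's own z axis and vertical below 0.1 rad and linear speed of each of bottle_a, bottle_b, bottle_c, bottle_d below 0.02 m/s and horizontal distance between bottle_b and place_second below 0.03 m and z of bottle_b in the frame of place_second between -0.005 and 0.005 m and horizontal distance between bottle_c and place_third below 0.03 m and z of bottle_c in the frame of place_third between -0.005 and 0.005 m and horizontal distance between bottle_d and place_back below 0.03 m and z of bottle_d in the frame of place_back between -0.005 and 0.005 m); the robot touches nothing.
It fails at once if a bottle is tipped over (leans more than 40 degrees) (angle between any of bottle_a, bottle_b, bottle_c, bottle_d's own z axis and vertical above 0.7 rad).
It fails at once if a bottle is dropped: it moves at over 0.7 m/s with no finger touching it (a free fall of about 25 mm) ((linear speed of bottle_a above 0.7 m/s and contact force between bottle_a and the fingers below 0.05 N) or (linear speed of bottle_b above 0.7 m/s and contact force between bottle_b and the fingers below 0.05 N) or (linear speed of bottle_c above 0.7 m/s and contact force between bottle_c and the fingers below 0.05 N) or (linear speed of bottle_d above 0.7 m/s and contact force between bottle_d and the fingers below 0.05 N)).
It fails at once if a bottle is rammed down: the fingers press it onto a compartment's floor with more than 40 N ((contact force between bottle_a and the fingers above 0.5 N and (contact force between bottle_a and place_front above 40 N or contact force between bottle_a and place_second above 40 N or contact force between bottle_a and place_third above 40 N or contact force between bottle_a and place_back above 40 N)) or (contact force between bottle_b and the fingers above 0.5 N and (contact force between bottle_b and place_front above 40 N or contact force between bottle_b and place_second above 40 N or contact force between bottle_b and place_third above 40 N or contact force between bottle_b and place_back above 40 N)) or (contact force between bottle_c and the fingers above 0.5 N and (contact force between bottle_c and place_front above 40 N or contact force between bottle_c and place_second above 40 N or contact force between bottle_c and place_third above 40 N or contact force between bottle_c and place_back above 40 N)) or (contact force between bottle_d and the fingers above 0.5 N and (contact force between bottle_d and place_front above 40 N or contact force between bottle_d and place_second above 40 N or contact force between bottle_d and place_third above 40 N or contact force between bottle_d and place_back above 40 N))).
It fails at once if the tally counter or the staining jar is moved more than 20 mm (distance of any of tally_counter, staining_jar from where it was at the start of the episode above 0.02 m).
It also fails if it takes over 112 s, if anything falls off the work surface, if the arm or the gripper's body presses on something with over 40 N, if the wrist force passes 120 N, or if a joint passes its speed limit or range.

## Working session

There is one attempt and no reset: what is moved stays moved. The work goes in short steps, each a Python script; the robot and the scene stay as the last script left them, time stands still between calls to the robot, and variables do not carry over. Pictures are saved under pics/ and viewed, at most 14 in all, crops included, and the job is handed in when it is done.

```bash
mkdir -p pics
python3 - <<'E'
from plant import ctrl
import cv2,numpy as np
for n in("scene","top"):
    c=ctrl.capture(n); cv2.imwrite(f"pics/{n}0.png",c["pixels"][:,:,::-1])
    np.savez(n+"0.npz",**c)
    print(n,c["fx"],c["fy"],c["cx"],c["cy"],[k for k in c]); print(np.round(c["camera_from_world"],4).tolist())
print({k:np.round(v,3).tolist() for k,v in ctrl.get_obs().items()})
E
```

```text
scene 413.3012990073567 413.3012990073567 251.9296593940148 191.0664894756671 ['pixels', 'fx', 'fy', 'cx', 'cy', 'camera_from_world']
[[-0.5152, 0.8568, -0.0199, 0.3031], [-0.4995, -0.2813, 0.8194, 0.222], [0.6964, 0.4321, 0.5729, -1.3349], [0.0, 0.0, 0.0, 1.0]]
top 374.9344469609427 374.9344469609427 248.97704967424713 192.52711566723602 ['pixels', 'fx', 'fy', 'cx', 'cy', 'camera_from_world']
[[-0.0131, -0.9999, -0.0039, -0.001], [0.9977, -0.0133, 0.0658, -0.5319], [-0.0658, -0.003, 0.9978, -0.8765], [0.0, 0.0, 0.0, 1.0]]
{'t': 0.1, 'joint_pos': [1.178, 0.126, -0.04, 1.405, 0.0, 1.571], 'qvel': [0.001, -0.002, 0.002, -0.001, -0.002, 0.0], 'effort': [-0.002, -43.691, 35.36, 0.014, -0.0, -0.0], 'tool_pos': [0.201, 0.485, 0.231], 'eef_rot': [0.195, 0.981, -0.001, -0.0], 'ft_force': [-0.373, 0.428, 0.035], 'ft_torque': [-0.002, 0.027, 0.013], 'gripper_force': 0.0, 'opening': 0.086}
```

View pics/top0.png

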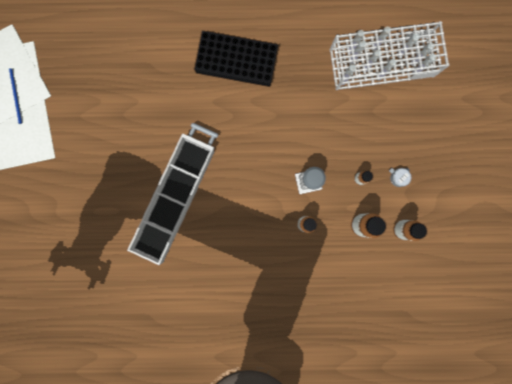

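View pics/scene0.png

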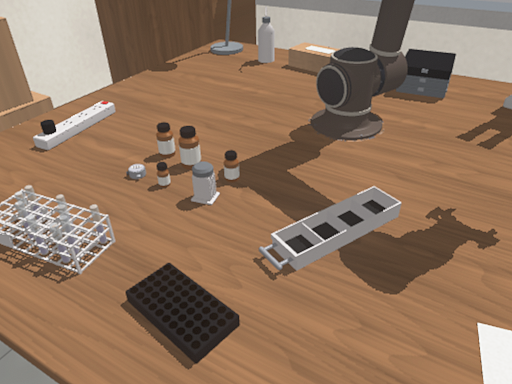

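The top view shows the caps of a (367,177), b (309,225), d (376,226) and c (418,231). The jar is at (313,180), the counter at (401,177), and the tray runs from its handle at (205,132) to its back end at (145,255). The scene view agrees. Next I'll measure these.

```bash
cat > h.py <<'E'
import numpy as np,cv2
def ray(c,uv,z):
    T=c["camera_from_world"];R=T[:3,:3];o=-R.T@T[:3,3]
    d=R.T@np.array([(uv[0]-c["cx"])/c["fx"],-(uv[1]-c["cy"])/c["fy"],-1])
    return (o+d*(z-o[2])/d[2])
def proj(c,p):
    q=c["camera_from_world"]@np.r_[p,1]
    return np.array([c["cx"]+c["fx"]*q[0]/-q[2],c["cy"]+c["fy"]*q[1]/q[2]])
H=dict(a=.062,b=.078,c=.094,d=.110)
CR=dict(a=.012,b=.0145,c=.017,d=.020); CH=dict(a=.014,b=.015,c=.016,d=.018)
E
python3 - <<'E'
from h import *
top=dict(np.load("top0.npz"));sc=dict(np.load("scene0.npz"))
g=top["pixels"].max(2); gs=sc["pixels"].max(2)
P=dict(a=(367,177),b=(309,225),c=(418,231),d=(376,226)); S=dict(a=(162,167),b=(231,157),c=(164,129),d=(188,134))
def blob(m,p,r=14):
    w=np.zeros_like(m);cv2.circle(w,p,r,1,-1)
    n,l,st,ce=cv2.connectedComponentsWithStats(m*w)
    i=1+np.argmax(st[1:,4]);return st[i],ce[i]
for k in P:
    st,ce=blob((g<45).astype(np.uint8),P[k]); s2,c2=blob((gs<45).astype(np.uint8),S[k])
    zt=H[k]-.002; t=ray(top,ce,zt)
    print(k,st,ce.round(1),t.round(4),"exp px",CR[k]*2*375/(.8765-zt),"| scene",s2,c2.round(1),ray(sc,c2,H[k]-CH[k]/2).round(4))
hsv=cv2.cvtColor(top["pixels"],cv2.COLOR_RGB2HSV)
m=((hsv[...,1]<60)&(hsv[...,2]>110)).astype(np.uint8)
w=np.zeros_like(m);cv2.fillPoly(w,[np.array([(185,125),(225,140),(165,272),(120,255)])],1)
m*=w; m=cv2.morphologyEx(m,cv2.MORPH_CLOSE,np.ones((3,3)))
cs,_=cv2.findContours(m,0,2);c=max(cs,key=cv2.contourArea);c=cv2.approxPolyDP(c,2,True)
print("tray contour",c[:,0].tolist())
# dark compartments floors
d=((g<40)).astype(np.uint8)*w
n,l,st,ce=cv2.connectedComponentsWithStats(d)
for s,e in zip(st[1:],ce[1:]):
    if s[4]>150: print("floor",s,e.round(1),ray(top,e,.005).round(4))
im=cv2.resize(top["pixels"][115:275,110:310,::-1],None,fx=4,fy=4*.9,interpolation=cv2.INTER_CUBIC);cv2.imwrite("pics/tray.png",im[:600])
im=cv2.resize(top["pixels"][155:255,280:440,::-1],None,fx=5,fy=5,interpolation=cv2.INTER_CUBIC);cv2.imwrite("pics/bot.png",im)
E
```

```text
a [362 171  10  10  73] [366.8 175.6] [ 0.5641 -0.2765  0.06  ] exp px 11.022657685241887 | scene [157 165   3   5   6] [157.8 167.3] [ 0.5742 -0.2793  0.055 ]
b [304 219  12  11  98] [309.6 224.1] [ 0.4562 -0.1414  0.076 ] exp px 13.58525921299188 | scene [226 155   6   5   8] [227.9 157.8] [ 0.4722 -0.1378  0.0705]
c [410 224  16  14 182] [417.5 230.4] [ 0.4399 -0.3722  0.092 ] exp px 16.252390057361378 | scene [167 125   3   6   7] [168.  127.6] [ 0.4377 -0.3576  0.086 ]
d [367 217  18  18 247] [375.3 225.5] [ 0.4521 -0.2761  0.108 ] exp px 19.518542615484712 | scene [193 129   2   7   7] [193.9 132. ] [ 0.4477 -0.2588  0.101 ]
tray contour [[191, 127], [188, 135], [181, 135], [127, 249], [157, 264], [163, 261], [182, 215], [213, 153], [211, 142], [216, 137], [201, 131], [210, 136], [209, 143], [206, 144], [191, 136], [195, 129], [199, 130]]
floor [175 144  27  31 358] [188.  159.5] [0.6153 0.1395 0.005 ]
floor [162 171  30  32 523] [177.2 187.2] [0.548  0.1657 0.005 ]
floor [150 197  33  33 653] [165.6 213. ] [0.486  0.1937 0.005 ]
floor [136 228  26  30 332] [149.3 244.8] [0.4102 0.2327 0.005 ]
```

View pics/tray.png

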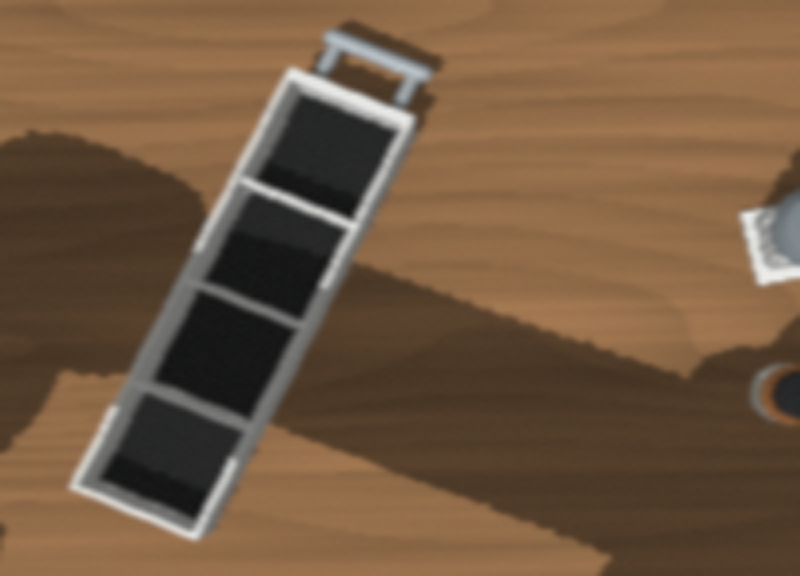

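View pics/bot.png

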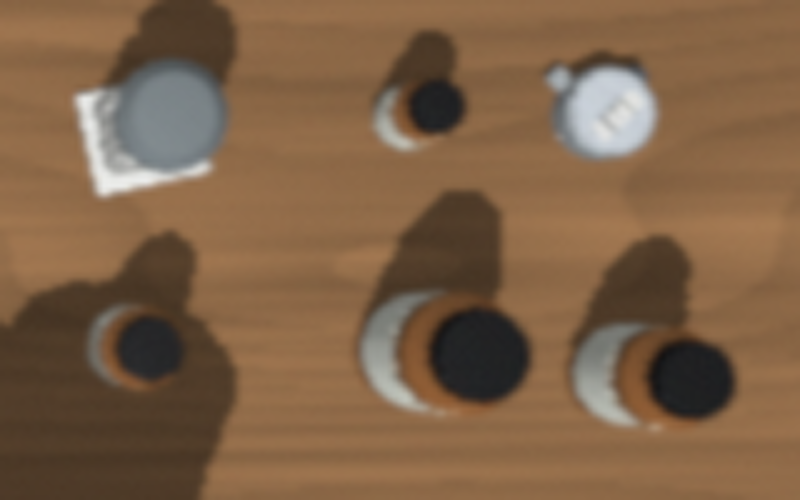

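```bash
cat >> h.py <<'E'
from plant import ctrl
from scipy.spatial.transform import Rotation as Ro
T0=dict(np.load("top0.npz"))
cor=[ray(T0,p,.04)[:2] for p in((182.6,134.2),(213,147),(158.6,264.2),(127.8,250.1))] # front-left,front-right,back-right,back-left
ctr=np.mean(cor,0); u=(cor[2]+cor[3]-cor[0]-cor[1]);L=np.linalg.norm(u)/2;u/=2*L
v=np.array([-u[1],u[0]])
slot={k:ctr+u*.073*(i-1.5) for i,k in enumerate("abcd")}
pos=dict(a=(.5641,-.2765),b=(.4562,-.1414),c=(.4399,-.3722),d=(.4521,-.2761))
pick=dict(a=(1,0),b=(0,1),c=(1,0),d=(1,0))
tip=dict(a=.037,b=.041,c=.043,d=.046); opn=dict(a=.05,b=.062,c=.07,d=.076)
ZT=.27
def quat(p,y,z=.2):
    best=None
    for s in(1,-1):
        Y=np.r_[s*np.array(y,float),0];Z=np.array([0,0,-1.]);q=Ro.from_matrix(np.c_[np.cross(Y,Z),Y,Z]).as_quat()
        j=ctrl.ik([*p,z],q)
        if j is not None and (best is None or abs(np.array(j)-ctrl.get_obs()["joint_pos"]).max()<best[0]): best=(abs(np.array(j)-ctrl.get_obs()["joint_pos"]).max(),q)
    return best[1]
def st(s):
    o=ctrl.get_obs();print(s,"t",round(o["t"],1),np.round(o["tool_pos"],4),"open",round(o["opening"],4),"gf",round(o["gripper_force"],1),"F",np.round(o["ft_force"],1))
def grab(k):
    p=pos[k];ctrl.set_gripper(opn[k]);ctrl.reach([*p,ZT],quat(p,pick[k]));st("above "+k)
    ctrl.move_l([*p,tip[k]+.05],max_speed=.25);hit=ctrl.move_l([*p,tip[k]],max_speed=.06,max_force=8)
    ctrl.set_gripper(0,f_grip=30);st(f"grip hit={hit}")
    ctrl.move_l([*p,tip[k]+.03],max_speed=.06);ctrl.move_l([*p,ZT],max_speed=.25);st("lifted")
def put(k):
    p=slot[k];ctrl.reach([*p,ZT],quat(p,v));st("over slot")
    z=tip[k]+.005
    ctrl.move_l([*p,z+.04],max_speed=.2);h0=ctrl.move_l([*p,z+.005],max_speed=.06,max_force=8)
    h=ctrl.move_l([*p,z-.003],max_speed=.015,max_force=3);st(f"down {h0} {h}")
def release(k):
    p=slot[k];o=ctrl.get_obs()["opening"];ctrl.set_gripper(o+.016);ctrl.hold(.2)
    z=ctrl.get_obs()["tool_pos"][2];ctrl.move_l([*p,z+.08],max_speed=.1);ctrl.move_l([*p,ZT],max_speed=.25);st("free")
E
python3 - <<'E'
from h import *
print("L",L,np.linalg.norm(cor[0]-cor[1]),np.linalg.norm(cor[2]-cor[3]),u,{k:s.round(4) for k,s in slot.items()})
for k in slot: print(k,quat(pos[k],pick[k]).round(2),quat(slot[k],v).round(2))
grab("a")
c=ctrl.capture("wrist");cv2.imwrite("pics/w1.png",c["pixels"][:,:,::-1])
E
```

```text
L 0.29782405909858484 0.07786337049833932 0.07842009404100714 [-0.90484974  0.42573108] {'a': array([0.6185, 0.1273]), 'b': array([0.5524, 0.1584]), 'c': array([0.4864, 0.1895]), 'd': array([0.4203, 0.2205])}
a [0.71 0.71 0.   0.  ] [0.22 0.98 0.   0.  ]
b [1. 0. 0. 0.] [0.22 0.98 0.   0.  ]
c [0.71 0.71 0.   0.  ] [0.22 0.98 0.   0.  ]
d [0.71 0.71 0.   0.  ] [0.22 0.98 0.   0.  ]
above a t 3.5 [ 0.5644 -0.2757  0.2701] open 0.05 gf 0.0 F [ 0.5  0.9 -0.8]
grip hit=False t 5.7 [ 0.5643 -0.2767  0.0377] open 0.0263 gf 29.6 F [-1.9  0.5  5.5]
lifted t 7.3 [ 0.5638 -0.2763  0.2684] open 0.0263 gf 29.6 F [ 0.8 -0.2 -0.5]
```

View pics/w1.png

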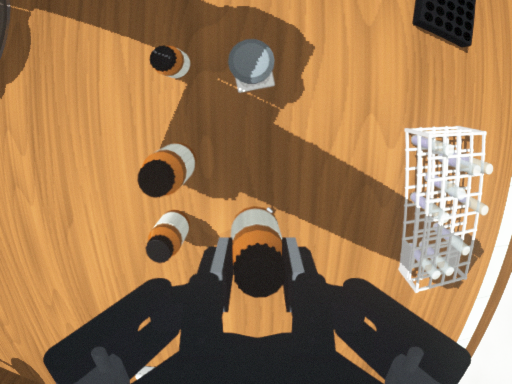

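The wrist view shows bottle a hanging upright between the fingers at (258,250). The others are undisturbed. I'll place it now.

Run:
```python
from h import *
put("a"); release("a")
c=ctrl.capture("wrist");cv2.imwrite("pics/w2.png",c["pixels"][:,:,::-1])
```

```text
over slot t 8.9 [0.6186 0.1262 0.27  ] open 0.0262 gf 29.6 F [ 0.1 -0.  -0.3]
down False True t 11.1 [0.619  0.1273 0.0427] open 0.0264 gf 30.8 F [ 0.2 -1.   4.8]
free t 13.3 [0.6183 0.1272 0.2684] open 0.0426 gf 0.0 F [-0.6  0.3 -0.5]
```

View pics/w2.png

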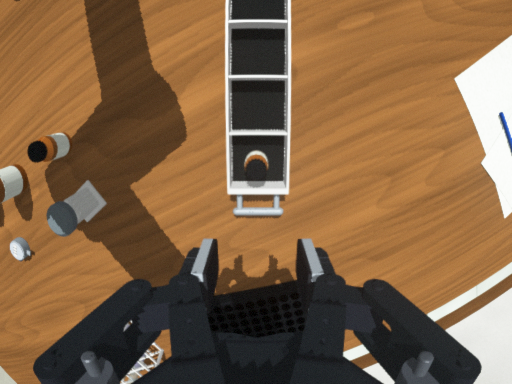

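Bottle a stands centred in the front compartment at (256,165), next to the handle. Next are b and c, stopping if a grip width is wrong.

Run:
```python
from h import *
for k,(lo,hi) in dict(b=(.027,.042),c=(.032,.05)).items():
    grab(k); o=ctrl.get_obs()["opening"]; assert lo<o<hi,o
    put(k); release(k)
c=ctrl.capture("wrist");cv2.imwrite("pics/w3.png",c["pixels"][:,:,::-1])
```

```text
above b t 14.9 [ 0.4567 -0.1411  0.2701] open 0.0616 gf 0.0 F [0.1 0.3 0.2]
grip hit=False t 17.1 [ 0.4566 -0.1415  0.0416] open 0.0364 gf 30.2 F [-1.1  0.8  5.1]
lifted t 18.7 [ 0.4558 -0.1413  0.2685] open 0.0365 gf 30.1 F [-0.6 -1.3 -1.7]
over slot t 19.9 [0.5522 0.1577 0.2694] open 0.0365 gf 30.1 F [ 0.1 -1.  -0.9]
down False True t 22.1 [0.5528 0.1585 0.0466] open 0.0364 gf 30.6 F [0.4 0.2 4.4]
free t 24.3 [0.5521 0.1583 0.2684] open 0.0526 gf 0.0 F [-0.5 -0.7 -0.9]
above c t 26.5 [ 0.4405 -0.3715  0.27  ] open 0.0698 gf 0.0 F [-0.6  0.4  0.1]
grip hit=False t 28.7 [ 0.4398 -0.3725  0.0437] open 0.0452 gf 30.4 F [-2.6 -0.4  5.3]
lifted t 30.3 [ 0.4396 -0.3719  0.2685] open 0.0451 gf 31.0 F [ 0.3  0.2 -3.1]
over slot t 32.3 [0.4867 0.1888 0.27  ] open 0.0449 gf 31.0 F [-0.1  0.2 -1.8]
down False True t 34.5 [0.4867 0.1895 0.0487] open 0.0451 gf 31.4 F [-0.2  0.2  4.1]
free t 36.7 [0.4861 0.1893 0.2685] open 0.0609 gf 0.0 F [ 0.2 -1.2 -1.3]
```

View pics/w3.png

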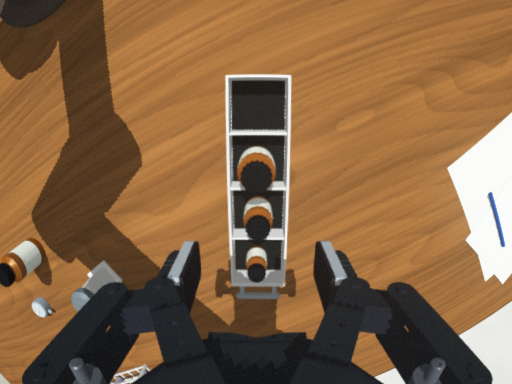

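Bottles a, b and c stand in compartments one to three, in a column at x≈257. The back compartment is free at (258,105). Bottle d is next.

```bash
python3 - <<'E'
from h import *
grab("d"); o=ctrl.get_obs()["opening"]; assert .045<o<.058,o
put("d"); release("d")
ctrl.move_joints([1.178,.126,-.04,1.405,0,1.571]); ctrl.hold(.5)
for n in("scene","top"):
    c=ctrl.capture(n);cv2.imwrite(f"pics/{n}1.png",c["pixels"][:,:,::-1])
    if n=="top":
        for k in slot: print(k,proj(c,[*slot[k],H[k]+.004]).round(1))
E
python3 -c "
import cv2
a=cv2.imread('pics/top1.png');b=cv2.imread('pics/scene1.png')
cv2.imwrite('pics/end.png',cv2.hconcat([cv2.resize(a[110:290,110:330],None,fx=1.8,fy=1.8,interpolation=2),cv2.resize(b[110:290,220:440],None,fx=1.8,fy=1.8,interpolation=2)]))"
```

```text
above d t 38.7 [ 0.4525 -0.2754  0.2701] open 0.076 gf 0.0 F [ 0.7 -0.3 -0.1]
grip hit=False t 40.9 [ 0.452  -0.2763  0.0467] open 0.0531 gf 31.2 F [-2.4 -0.6  4.5]
lifted t 42.5 [ 0.4517 -0.2759  0.2685] open 0.0535 gf 32.2 F [ 0.   0.3 -3.9]
over slot t 44.3 [0.4207 0.2199 0.2699] open 0.0535 gf 32.2 F [ 0.9 -1.1 -3.2]
down False True t 46.5 [0.4206 0.2207 0.0517] open 0.0532 gf 32.5 F [-0.3  0.7  4.5]
free t 48.6 [0.4201 0.2204 0.2686] open 0.0693 gf 0.0 F [-0.4  0.3 -0.9]
a [188.9 153.9]
b [173.7 182.4]
c [157.9 212.3]
d [141.2 243.7]
```

View pics/end.png

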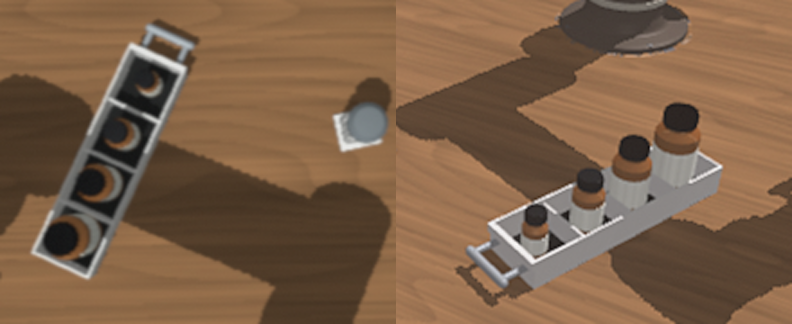

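All four bottles stand upright in height order, with the shortest beside the handle, and the cap centres in the top view match the predicted positions. I'm handing it in.

```bash
python3 -c "
from plant import ctrl
print(ctrl.job_done())"
```

```text
the job is handed in; nothing more can be done
None
```

All four bottles stand upright in the tray, shortest by the handle to tallest at the back; nothing tipped or dropped, the arm never touched the counter or jar, and the job is handed in (about 50 s used, no verdict shown).

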